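# Wipe the wood chips off the hatch board

## Task

Take the scraper block from its slotted rest and, with its blade held down on the hatch board, wipe all five loose chips across the board and over its edge into the open chip tray, starting behind the chips and carrying the pressed blade right across to the tray; touch the chips only with the scraper, and do not bear down so hard that the blade gouges the wood. How far the blade stands out is unknown, so lower it gently and feel for the board. Then put the scraper back upright on its rest with the blade in the slot, let it go, and leave the other things on the bench where they are.

Things in the scene. Friction and masses are not known exactly. Their poses are not given: they have to be found in the camera images.
- board: the wooden hatch board being prepared, a fixed level panel 220 (its x) x 260 (its y) x 22 mm on two bearers; origin under its centre on the bench, its flat top 50 mm above that; z up. The tray stands at one of its two 220 mm edges (its +y or -y edge), the case at the other.
- tray: fixed open aluminium chip tray, outside 250 (x) x 110 (y) x 36 mm high, walls and floor 4 mm, same yaw as the board, 3 mm off the board's edge and its rim 14 mm below the board's top; origin under its centre
- tray_in (a point): centre of the tray's inner floor, 4 mm above the bench; axes as the tray's
- case: fixed closed flat metal case with a grey lid, 240 x 100 x 38 mm, standing at the board's other edge; origin under its centre
- scraper: dark wood scraper block, 0.2 to 0.45 kg: head 130 (x) x 32 (y) x 30 mm, on it a grip 70 (x) x 24 (y) mm, top 80 mm above the head's underside. A steel blade 130 x 4 mm stands out below, along x in mid-thickness, by 10 to 18 mm: not known which, it must be felt; clamped fast. Origin: centre of the HEAD's underside, z up.
- rest: fixed slotted plywood rest for the scraper, 120 (x) x 50 (y) x 32 mm: two rails 24 mm tall along x on an 8 mm base, with a 14 mm wide slot between. The scraper's head lies on the rails, its blade hanging in the slot; origin under its centre, x along the slot
- rest_top (a point): centre of the rest's top, 32 mm above the bench, where the scraper's origin lies when it is put away; axes as the rest's
- chip0: loose light wood chip 30 x 20 x 8 mm lying flat on the board; origin at the centre of its underside
- chip1: loose light wood chip 26 x 22 x 8 mm lying flat on the board; origin at the centre of its underside
- chip2: loose light wood chip 34 x 16 x 7 mm lying flat on the board; origin at the centre of its underside
- chip3: loose light wood chip 24 x 24 x 8 mm lying flat on the board; origin at the centre of its underside
- chip4: loose light wood chip 28 x 18 x 8 mm lying flat on the board; origin at the centre of its underside
- tin: bystander: varnish tin 84 mm across, 100 mm high, upright; origin under its centre
- spray: bystander: upright spray bottle 60 mm across, 190 mm high; origin under its centre
- tape: bystander: roll of masking tape 100 mm across, 25 mm high, lying flat; origin under its centre
- sander: bystander: plain cork sanding block 110 x 65 x 35 mm without a blade; origin under its centre
- brush: bystander: flat paint brush lying on the bench
- driver: bystander: screwdriver lying on the bench
Mind the look-alikes: they are no part of the job. Leave any green look-alike of the rest alone.

How it is judged:
On the way, in this order (a step that is already met when the one before it is completed fails the run):
1. the scraper is pressed on the board (over 2 N) on the half away from the tray (its origin more than 210 mm from the tray's centre, along the tray's y) (contact force between scraper and board above 2 N and (y of scraper in the frame of tray_in above 0.21 m or y of scraper in the frame of tray_in below -0.21 m)), for 0.1 s.
2. then it is pressed on the board (over 2 N) in the middle (140 to 210 mm from the tray's centre) (contact force between scraper and board above 2 N and (y of scraper in the frame of tray_in above 0.14 m or y of scraper in the frame of tray_in below -0.14 m) and y of scraper in the frame of tray_in between -0.21 and 0.21 m), for 0.1 s.
3. then it is pressed on the board (over 2 N) next to the tray (less than 115 mm from the tray's centre) (contact force between scraper and board above 2 N and y of scraper in the frame of tray_in between -0.115 and 0.115 m), for 0.1 s.
At the end, for the whole second after the job is handed in: All five chips lie at rest in the tray (centres within its walls, below its rim); the scraper stands released and still on its rest, origin within 15 mm of the rest's top centre, upright within 0.12 rad and in line with the slot within 0.2 rad (either way round) (x of chip0 in the frame of tray_in between -0.122 and 0.122 m and y of chip0 in the frame of tray_in between -0.052 and 0.052 m and z of each of chip0, chip1, chip2, chip3, chip4 in the frame of tray_in below 0.034 m and linear speed of each of chip0, chip1, chip2, chip3, chip4, scraper below 0.03 m/s and x of chip1 in the frame of tray_in between -0.122 and 0.122 m and y of chip1 in the frame of tray_in between -0.052 and 0.052 m and x of chip2 in the frame of tray_in between -0.122 and 0.122 m and y of chip2 in the frame of tray_in between -0.052 and 0.052 m and x of chip3 in the frame of tray_in between -0.122 and 0.122 m and y of chip3 in the frame of tray_in between -0.052 and 0.052 m and x of chip4 in the frame of tray_in between -0.122 and 0.122 m and y of chip4 in the frame of tray_in between -0.052 and 0.052 m and distance between scraper and rest_top below 0.015 m and angle between scraper's own z axis and vertical below 0.12 rad and angle between the x axis of scraper and the x axis of rest, either way round below 0.2 rad); the robot touches nothing.
It fails at once if the scraper presses on the board with more than 60 N (gouged) (contact force between scraper and board above 60 N).
It fails at once if the robot itself touches a chip (over 0.5 N) (contact force between any of the fingers, the arm and chip0 above 0.5 N or contact force between any of the fingers, the arm and chip1 above 0.5 N or contact force between any of the fingers, the arm and chip2 above 0.5 N or contact force between any of the fingers, the arm and chip3 above 0.5 N or contact force between any of the fingers, the arm and chip4 above 0.5 N).
It fails at once if a bystander is moved more than 30 mm (distance of any of tin, spray, tape, sander, brush, driver from where it was at the start of the episode above 0.03 m).
It also fails if it takes over 64 s, if anything falls off the work surface, if the arm or the gripper's body presses on something with over 40 N, if the wrist force passes 120 N, or if a joint passes its speed limit or range.

## Robot

A 7-joint arm with a two-finger parallel gripper is mounted at the origin on the work surface. World frame = base frame: x ahead of the robot, y to its left, z up, the work surface at z = 0. Lengths are in m, angles in rad, forces in N, time in s.
With the tool pointing down it reaches from about 0.35 to 0.9 m from the base axis. Payload 8.1 kg.
Tool frame: the origin (TCP) lies between the finger pads; the fingertips stand 11 mm ahead of it and the grasp point (between the pads) lies 8 mm behind it; z points along the fingers, y is the line along which they close (so a half turn about z gives the same grasp; the last joint's range is limited). The gripper opens to 92 mm and grips with 3 to 60 N. Pads are 19 mm wide; open, the fingers measure 130 mm over their backs; the gripper's body (75 mm by 190 mm) begins 47 mm behind the grasp point.
Start: joints at [-1.387, 0.434, 0.025, 1.573, -0.012, 1.134, -0.075], TCP at [0.177, 0.599, 0.238] pointing down, gripper open.
Joint ranges: [-2.62, 2.62], [-0.44, 2.09], [-1.27, 1.32], [0.08, 2.57], [-1.32, 4.46], [0.12, 2], [-2.74, 2.74]. Speed limits (rad/s): [2.22, 2.22, 3.01, 3.01, 3.14, 3.14, 3.14].

## Interface

Orientations are given as a rotation vector (axis times angle).
In Python, from cell import observe, get_image, camera_params, sign_off gives the robot as it stands.
- The arm moves only by the shell command python3 -m pendant 'ROWS' [FORCE]. ROWS is JSON, one flat list of numbers, 7 for each row, row after row: the shift along the tool's x, y, z in m, then the turn, a rotation vector about the tool's x, y, z in rad, then the finger opening in m, from 0 to 0.0918. In form: [dx, dy, dz, rx, ry, rz, jaw, dx, dy, dz, rx, ry, rz, jaw, ...]. A call has 1 to 10 rows; each row shifts and turns the commanded pose from where the row before left it, along the tool's axes as they then stand; what a row does not reach is not made up. A row lasts 1/8 s, in which the tool goes at most 62.5 mm and 10.7 degrees, less where a joint would pass 70% of its speed; a pose out of reach is approached as far as the arm can. A call is refused whole if a number of a shift passes 0.0625 or a number of a turn 0.188, either way. A call with a gripper value outside its range is refused whole. The fingers move at their own pace and stop on an object; FORCE is the grip in N (left out, the last holds). Time passes only in rows, so rows that do not move let the fingers close. It gives the time, the measured TCP pose, the force, the opening and the grip force at its end, in the units of the state.
- observe(): the state, without advancing time (a new reading comes with each control period).
- get_image(name): name is "scene" or "top" or "wrist"; returns the picture (480x640x3 uint8, red, green, blue); there is no depth.
- camera_params(name): a dict with "intrinsics" (3x3 intrinsics, pixels), "eye" and "rotation" of the camera in the world; the wrist camera has in their place "T_tool_cam" (4x4, takes a point from camera to tool coordinates, whose origin is the TCP and whose axes are the flange's). Camera axes: x right, y down, z forward; pixel columns grow to the right and rows downward; lengths in m; the calibration is good to about 2 mm. A picture is of the moment at which its call begins: read the wrist's pose just before it. camera_params takes no time and is no camera call.
- sign_off(): hands the job in; it is judged then, once.
The state is a dict: "clock": time; "joints": joint angles; "dq": joint speeds; "joint_efforts": joint torques, N m; "position": TCP position; "ee_rot": TCP orientation; "force": force on the tool from outside, world axes, zero at the start; "ft_torque": the same for the moment, N m; "width": opening from 0.0 (shut) to 1.0 (fully open); "gripper_force": force on a finger pad.
Only numpy, scipy, OpenCV 4.12 (cv2) and the standard library are available. Lean on these libraries where they do the work, as an engineer would, in place of code of your own. Each camera call takes 0.05 s, during which the arm holds its last target. There are 200 camera calls.

## Working session

There is one attempt and no reset: what is moved stays moved. The work goes in short steps, Python scripts to look and compute and a shell command to move; the robot and the scene stay as the last step left them, time stands still between calls to the robot, and variables do not carry over. Pictures are saved under pics/ and viewed, at most 11 in all, crops included, and the job is handed in when it is done.

```bash
ls; mkdir -p pics; python3 - <<'E'
from cell import *
import cv2
for n in ("top","scene"):
    cv2.imwrite(f"pics/{n}0.png",get_image(n)[:,:,::-1]); p=camera_params(n); print(n,p)
print(camera_params("wrist")); print(observe())
E
```

```text
pics
top {'intrinsics': array([[461.51670636,   0.        , 329.5812848 ],
       [  0.        , 461.51670636, 236.43473485],
       [  0.        ,   0.        ,   1.        ]]), 'eye': array([0.39036432, 0.0197516 , 0.99447758]), 'rotation': array([-2.25469233,  1.95317853, -0.19552544])}
scene {'intrinsics': array([[520.50037343,   0.        , 318.649016  ],
       [  0.        , 520.50037343, 233.71017394],
       [  0.        ,   0.        ,   1.        ]]), 'eye': array([ 1.17963909, -0.74529801,  1.0047222 ]), 'rotation': array([-2.21524497, -0.798369  ,  0.3358798 ])}
{'intrinsics': array([[381.10208423,   0.        , 325.37329707],
       [  0.        , 381.10208423, 241.17648188],
       [  0.        ,   0.        ,   1.        ]]), 'T_tool_cam': array([[-3.85693031e-04, -9.66773852e-01, -2.55632881e-01,
         6.96644516e-02],
       [ 9.99999903e-01, -4.26786769e-04,  1.05281039e-04,
        -1.64590688e-03],
       [-2.10883687e-04, -2.55632816e-01,  9.66773923e-01,
        -1.46107891e-01],
       [ 0.00000000e+00,  0.00000000e+00,  0.00000000e+00,
         1.00000000e+00]])}
{'clock': 0.1, 'joints': array([-1.3865888 ,  0.43514099,  0.02497364,  1.57396916, -0.01159957,
        1.13397982, -0.07505761]), 'dq': array([-0.00122979, -0.00237772,  0.00073639, -0.00092428, -0.00072342,
       -0.00113919, -0.00230109]), 'joint_efforts': array([ 4.25453225e-03, -6.69116449e+01,  9.88604911e-01, -3.15144753e+01,
       -6.04480575e-02,  3.74742597e-02,  2.53062126e-05]), 'position': array([0.17673684, 0.59905574, 0.23704537]), 'ee_rot': array([-4.49004820e-01, -3.10926948e+00,  2.12139470e-03]), 'force': array([0.25776857, 0.08032343, 0.00873132]), 'ft_torque': array([ 0.03927663, -0.06474129,  0.01740852]), 'gripper_force': 0.0, 'width': 0.9993716991244878}
```

View pics/top0.png

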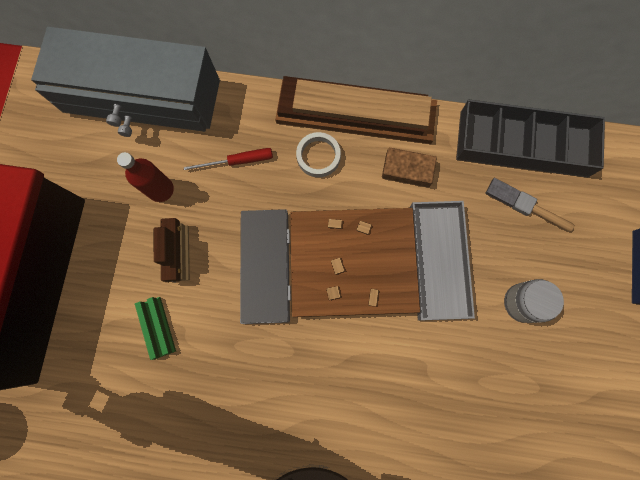

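View pics/scene0.png

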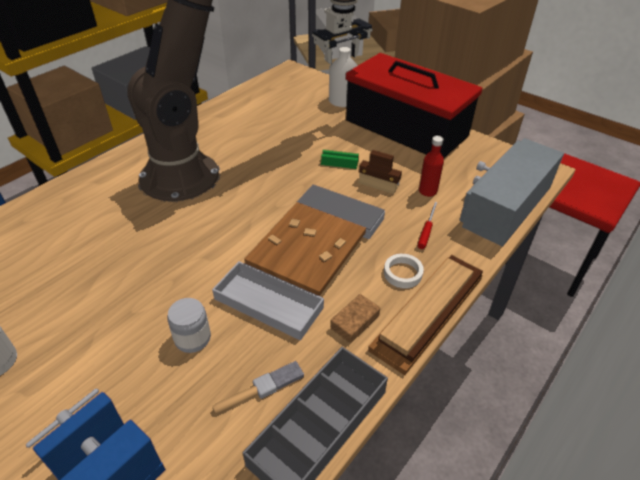

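Top view: scraper on its rest at about (172,250), green look-alike at (155,327), spray at (150,178), case at (265,267), board at (290–418, 208–318) and tray at (445,262). The tray is on the −y side, and five chips lie around (335–375, 223–298). I'll enlarge the image to measure.

```bash
python3 - <<'E'
import cv2
a=cv2.imread("pics/top0.png")
def crop(n,x0,y0,w,h,s):
    c=cv2.resize(a[y0:y0+h,x0:x0+w],None,fx=s,fy=s,interpolation=cv2.INTER_CUBIC)
    for i in range(0,w,10):
        cv2.line(c,(i*s,0),(i*s,4 if i%50 else 12),(0,255,255),1)
        if i%20==0: cv2.putText(c,str(x0+i),(i*s,22),0,.4,(0,255,255))
    for i in range(0,h,10):
        cv2.line(c,(0,i*s),(6,i*s),(0,255,255),1)
        if i%20==0: cv2.putText(c,str(y0+i),(8,i*s+4),0,.4,(0,255,255))
    cv2.imwrite(n,c)
crop("pics/c1.png",110,140,130,140,4)
crop("pics/c2.png",235,195,250,135,3)
E
```

```text
(no output)
```

View pics/c1.png

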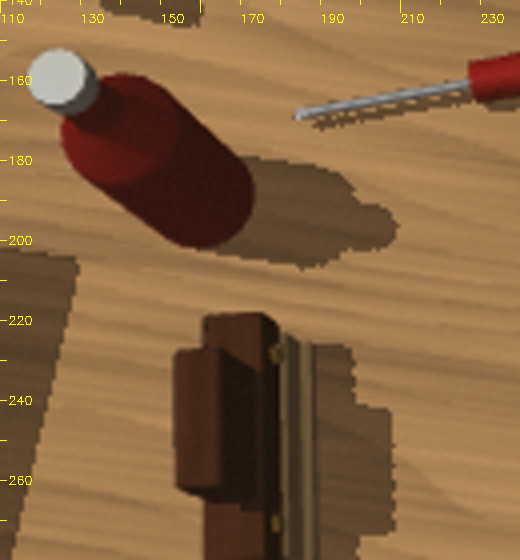

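View pics/c2.png

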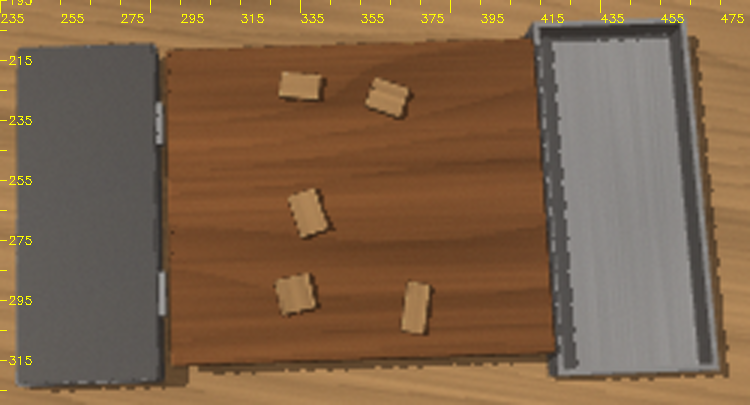

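The crops show the grip top at (153.3–165.5, 227–264) and the board corners at (291,211.7), (413.3,207.7), (420,312.3) and (292.3,316.7). The tray's outer corners on the right are (462.7,201.7) and (475,319). The chips span crop pixels 265–437, so image columns 326–379.

```bash
cat > h.py <<'E'
import numpy as np
from scipy.spatial.transform import Rotation as R
from cell import *
p=camera_params("top"); K=p["intrinsics"]; Rm=R.from_rotvec(p["rotation"]).as_matrix(); E=p["eye"]
def w(u,v,z):
    d=Rm@np.linalg.solve(K,[u,v,1]); return (E+d*(z-E[2])/d[2])
E
python3 - <<'E'
from h import *
np.set_printoptions(precision=4,suppress=True)
g=[w(*q,.112) for q in [(153.3,227),(165.5,227),(154,262),(165.5,264.5)]]
print("grip",*g,np.mean(g,0))
head=[w(*q,.062) for q in [(161,219),(176,218.5)]];print("headtop",*head)
b=np.array([w(*q,.05) for q in [(291,211.7),(413.3,207.7),(420,312.3),(292.3,316.7)]]);print("board",b,b.mean(0))
t=[w(*q,.036) for q in [(462.7,201.7),(475,319),(421.7,320.7)]];print("tray",*t)
print("spray",w(160,189,0)); 
for q in [(302,86),(388,97),(309,213),(296,294),(417,307)]: print("chip",w(235+q[0]/3,195+q[1]/3,.058))
o=observe();print(R.from_rotvec(o["ee_rot"]).as_matrix())
E
```

```text
grip [0.5373 0.3909 0.112 ] [0.5407 0.3672 0.112 ] [0.4697 0.3744 0.112 ] [0.4681 0.3514 0.112 ] [0.504 0.371 0.112]
headtop [0.5646 0.3998 0.062 ] [0.5701 0.3691 0.062 ]
board [[ 0.6215  0.1363  0.05  ]
 [ 0.6669 -0.1184  0.05  ]
 [ 0.4516 -0.1551  0.05  ]
 [ 0.4061  0.0989  0.05  ]] [ 0.5365 -0.0096  0.05  ]
tray [ 0.6995 -0.2242  0.036 ] [ 0.455  -0.2704  0.036 ] [ 0.4361 -0.1629  0.036 ]
spray [0.6438 0.4421 0.    ]
chip [0.6074 0.0391 0.058 ]
chip [ 0.6081 -0.021   0.058 ]
chip [0.5202 0.022  0.058 ]
chip [0.4645 0.023  0.058 ]
chip [ 0.4675 -0.0587  0.058 ]
[[-0.9591  0.2829 -0.0003]
 [ 0.2829  0.9591 -0.0013]
 [-0.0001 -0.0013 -1.    ]]
```

```bash
python3 - <<'E'
import cv2
a=cv2.imread("pics/scene0.png")
c=cv2.resize(a[130:210,300:460],None,fx=5,fy=5,interpolation=cv2.INTER_CUBIC)
cv2.imwrite("pics/c3.png",c)
E
```

```text
(no output)
```

View pics/c3.png

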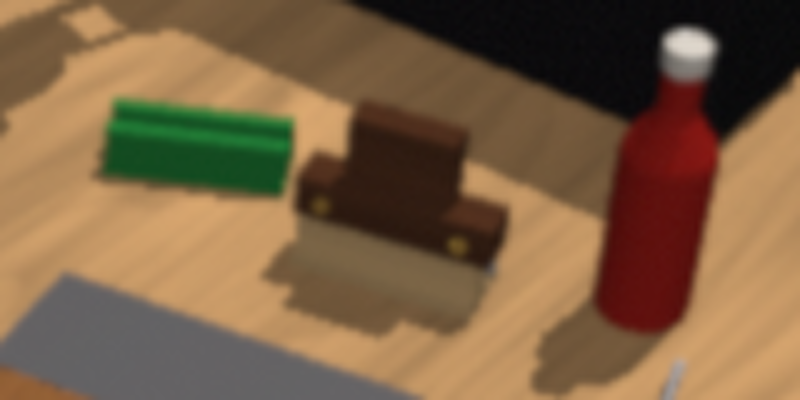

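The scene crop confirms that the scraper sits upright on the plywood rest with the spray clear of it. The chips are spread about 186 mm wide and the blade is 130 mm, so two passes are needed. First I move above the grip.

```bash
cat >> h.py <<'E'
import sys
np.set_printoptions(precision=4,suppress=True)
BY=0.175
Bc=np.array([.5365,-.0096]); bx=np.array([np.cos(BY),np.sin(BY)]); by=np.array([-bx[1],bx[0]])
def B(x,y,z): return np.r_[Bc+x*bx+y*by,z]
def st(target=None,yaw=None):
    o=observe(); M=R.from_rotvec(o["ee_rot"]).as_matrix(); P=o["position"]; d=P[:2]-Bc
    print("t",round(o["clock"],2),"pos",P,"board xy",d@bx,d@by,"F",o["force"],"T",o["ft_torque"],"w",o["width"]*.0918,"tilt",M[:2,2],"ty_yaw",np.arctan2(M[1,1],M[0,1])-np.pi/2,"j",o["joints"])
    if target is not None: print("tool shift",M.T@(np.array(target)-P))
    if yaw is not None: print("rz",-(yaw-(np.arctan2(M[1,1],M[0,1])-np.pi/2)))
E
python3 -m pendant '[-0.0378,-0.0126,0,0,0,0,0.0918,-0.0378,-0.0126,0,0,0,0,0.0918,-0.0378,-0.0126,0,0,0,0,0.0918,-0.0378,-0.0126,0,0,0,0,0.0918,-0.0378,-0.0126,0,0,0,0,0.0918,-0.0378,-0.0126,0,0,0,0,0.0918,-0.0378,-0.0126,0,0,0,0,0.0918,-0.0378,-0.0126,0,0,0,0,0.0918,-0.0378,-0.0126,0,0,0,0,0.0918,-0.0378,-0.0126,0,0,0,0,0.0918]'
python3 -m pendant '[0,0,0,0,0,-0.168,0.0918,0,0,0,0,0,-0.168,0.0918,0,0,0,0,0,-0.168,0.0918,0,0,0,0,0,0,0.0918,0,0,0,0,0,0,0.0918]'
python3 -c "
from h import *
import cv2
st((.504,.371,.08),.218)
cv2.imwrite('pics/w1.png',get_image('wrist')[:,:,::-1])"
```

```text
clock: 1.35
position: [0.5045, 0.3707, 0.2373]
ee_rot: [-0.449, -3.109, 0.001]
force: [0.2, -0.5, 0.7]
width: 1.002
gripper_force: 0.0
clock: 1.98
position: [0.5036, 0.3716, 0.2375]
ee_rot: [0.334, -3.123, 0.0]
force: [-0.4, -0.0, -1.0]
width: 1.0
gripper_force: 0.0
t 1.98 pos [0.5036 0.3716 0.2375] board xy 0.03401058202526981 0.3810523506947594 F [-0.4383 -0.0105 -1.0488] T [ 0.0042 -0.0069  0.0572] w 0.09183552290979381 tilt [-0.0004 -0.0002] ty_yaw 0.21328443338121295 j [-0.7331  0.4365  0.0179  1.5704 -0.0085  1.1352  1.0707]
tool shift [-0.0003 -0.0006  0.1575]
rz -0.004715566618787054
```

View pics/w1.png

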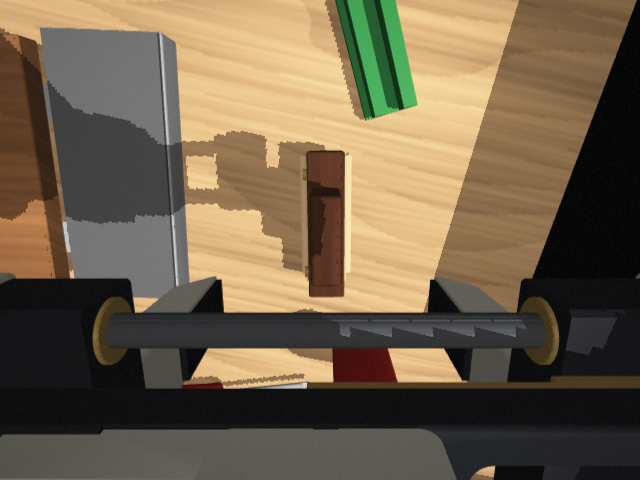

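The wrist view shows the scraper centred at column 326 and in line with the tool. I'll go down and grip it.

```bash

python3 -m pendant '[0,0,0.04,0,0,0,0.0918,0,0,0.04,0,0,0,0.0918,0,0,0.035,0,0,0,0.0918,0,0,0.025,0,0,0,0.0918,0,0,0.0175,0,0,0,0.0918,0,0,0,0,0,0,0.0918]' >/dev/null
python3 -c "
from h import *
st()"
python3 -m pendant '[0,0,0,0,0,0,0,0,0,0,0,0,0,0,0,0,0,0,0,0,0,0,0,0,0,0,0,0,0,0,0,0,0,0,0,0,0,0,0,0,0,0,0,0,0,0,0,0,0]' 50
python3 -c "
from h import *
st()"
```

```text
t 2.77 pos [0.5031 0.3713 0.0792] board xy 0.03346389838745009 0.38087562718971163 F [0.959  0.3164 1.0207] T [ 0.0403  0.0192 -0.0151] w 0.09165714838350508 tilt [-0.0015 -0.0014] ty_yaw 0.2164389900643 j [-0.7257  0.5973  0.0066  1.7333 -0.005   0.813   1.0705]
clock: 3.65
position: [0.5037, 0.3717, 0.0802]
ee_rot: [0.34, -3.123, -0.0]
force: [0.1, 0.8, 0.2]
width: 0.287
gripper_force: 0.0
t 3.65 pos [0.5037 0.3717 0.0802] board xy 0.034103220200728424 0.38116612862848587 F [0.0867 0.7525 0.1989] T [ 0.0123  0.0103 -0.0126] w 0.026377742644969535 tilt [-0.  0.] ty_yaw 0.2171323118797739 j [-0.7253  0.596   0.0063  1.7327 -0.0049  0.8129  1.0713]
```

```bash

python3 -m pendant '[0,0,0,0,0,0,0,0,0,0,0,0,0,0,0,0,0,0,0,0,0]'
python3 -m pendant '[0,0,-0.005,0,0,0,0,0,0,-0.01,0,0,0,0,0,0,-0.02,0,0,0,0,0,0,-0.025,0,0,0,0,0,0,-0.02,0,0,0,0,0,0,-0.02,0,0,0,0,0,0,0,0,0,0,0,0,0,0,0,0,0,0]'
python3 -c "
from h import *
st(B(-.045,.092,.175),BY)"
```

```text
clock: 4.03
position: [0.5037, 0.3717, 0.0802]
ee_rot: [0.34, -3.123, -0.0]
force: [0.0, -0.5, -0.1]
width: 0.257
gripper_force: 50.0
clock: 5.03
position: [0.5033, 0.3714, 0.1796]
ee_rot: [0.34, -3.122, 0.001]
force: [-0.6, -0.3, -5.0]
width: 0.259
gripper_force: 50.0
t 5.03 pos [0.5033 0.3714 0.1796] board xy 0.03365828290121783 0.38091176342212324 F [-0.64   -0.2709 -5.0146] T [ 0.0247 -0.0416 -0.0222] w 0.023747230452737713 tilt [-0.0007 -0.0006] ty_yaw 0.2171714192365879 j [-0.7298  0.4858  0.0128  1.6425 -0.0071  1.0143  1.0733]
tool shift [ 0.0908 -0.2853  0.0048]
rz 0.042171419236587904
```

```bash

python3 -m pendant '[0.0114,-0.0357,0,0,0,0,0,0.0114,-0.0357,0,0,0,0,0,0.0114,-0.0357,0,0,0,0,0,0.0114,-0.0357,0,0,0,0,0,0.0114,-0.0357,0,0,0,0,0,0.0114,-0.0357,0,0,0,0,0,0.0114,-0.0357,0,0,0,0,0,0.0114,-0.0357,0,0,0,0.042,0,0,0,0,0,0,0,0,0,0,0,0,0,0,0]'
python3 -m pendant '[0,0,0.018,0,0,0,0,0,0,0.018,0,0,0,0,0,0,0.013,0,0,0,0,0,0,0.008,0,0,0,0,0,0,0,0,0,0,0,0,0,0,0,0,0,0]'
python3 -c "
from h import *
import cv2
st(B(-.045,.092,.12),BY)
a=cv2.resize(get_image('top')[190:340,220:500,::-1],None,fx=2.8,fy=2.8); b=cv2.resize(get_image('scene')[140:340,180:440,::-1],None,fx=2,fy=2)
c=np.zeros((600,784,3),np.uint8); c[:a.shape[0],:a.shape[1]]=a; b=cv2.resize(b,(234,180)); c[420:,:234]=b
cv2.imwrite('pics/p2.png',c)"
```

```text
clock: 6.28
position: [0.4759, 0.0735, 0.1798]
ee_rot: [0.275, -3.129, -0.0]
force: [-0.1, -0.3, -4.0]
width: 0.259
gripper_force: 50.0
clock: 7.02
position: [0.4766, 0.0733, 0.1237]
ee_rot: [-0.275, 3.129, 0.0]
force: [-0.2, 0.1, -3.6]
width: 0.26
gripper_force: 50.0
t 7.03 pos [0.4766 0.0733 0.1237] board xy -0.044558521902251284 0.09204868799798617 F [-0.1643  0.0806 -3.5524] T [ 0.0377 -0.0053  0.0133] w 0.023869859569477507 tilt [0.0008 0.0003] ty_yaw 0.17516602936014225 j [-0.3233  0.3433  0.0757  2.0549 -0.0377  0.7437  1.5217]
tool shift [ 0.0004 -0.      0.0037]
rz 0.00016602936014226133
```

View pics/p2.png

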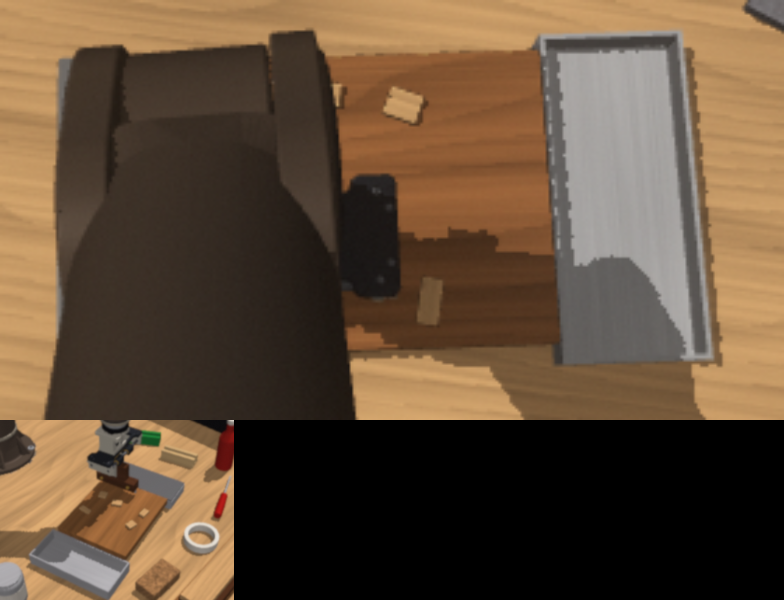

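The scraper is behind the chips, at the case end of the board. I'll lower it by feel; the free-hanging Fz is about −4 N.

```bash

f(){ python3 -c "
from h import *
o=observe(); print(o['clock'],o['position'],o['force'],o['ft_torque'])"; }
python3 -m pendant '[0,0,0.002,0,0,0,0,0,0,0.002,0,0,0,0,0,0,0.001,0,0,0,0,0,0,0.001,0,0,0,0,0,0,0,0,0,0,0]' >/dev/null; f
python3 -m pendant '[0,0,0.001,0,0,0,0,0,0,0.001,0,0,0,0,0,0,0,0,0,0,0]'>/dev/null ; f
```

```text
7.75 [0.4761 0.0731 0.1171] [ 0.103   0.0654 -4.1796] [ 0.0259  0.0448 -0.0543]
8.125 [0.4761 0.0731 0.1152] [-0.6734 -0.1012 -4.6758] [ 0.0059 -0.0037 -0.0662]
```

```bash

f(){ python3 -c "
from h import *
o=observe(); print(o['clock'],o['position'],o['force'],o['ft_torque'])"; }
python3 -m pendant '[0,0,0.001,0,0,0,0,0,0,0,0,0,0,0]' >/dev/null; f
python3 -m pendant '[0,0,0.001,0,0,0,0,0,0,0,0,0,0,0]'>/dev/null ; f
```

```text
8.375 [0.4761 0.0731 0.1142] [-0.2705 -0.0111 -4.6189] [-0.0508  0.021   0.0121]
8.625 [0.4761 0.0731 0.1132] [-0.5569 -0.2577 -3.9919] [0.0849 0.0814 0.0063]
```

```bash

f(){ python3 -c "
from h import *
o=observe(); print(o['clock'],o['position'],o['force'],o['ft_torque'])"; }
python3 -m pendant '[0,0,0.001,0,0,0,0,0,0,0,0,0,0,0]' >/dev/null; f
```

```text
8.875 [0.4761 0.0731 0.1121] [-0.3581  1.3179 -4.1032] [0.0233 0.0428 0.02  ]
```

```bash

python3 -m pendant '[0,0,0.001,0,0,0,0,0,0,0,0,0,0,0]' | grep -E "pos|force"
```

```text
position: [0.4761, 0.0731, 0.1112]
force: [0.1, -0.2, -3.0]
gripper_force: 50.0
```

```bash

python3 -m pendant '[0,0,0.001,0,0,0,0,0,0,0,0,0,0,0]' | grep -E "pos|force"
```

```text
position: [0.4761, 0.0731, 0.1102]
force: [0.0, -0.3, -3.9]
gripper_force: 50.0
```

```bash

python3 -m pendant '[0,0,0.0007,0,0,0,0,0,0,0,0,0,0,0]' | grep -E "pos|force"
```

```text
position: [0.4762, 0.0732, 0.11]
force: [-2.6, -1.1, 5.2]
gripper_force: 50.0
```

```bash

python3 -m pendant '[0,0,0.0007,0,0,0,0,0,0,0,0,0,0,0]' | grep -E "pos|force"
```

```text
position: [0.4763, 0.0732, 0.11]
force: [-6.6, -1.3, 15.9]
gripper_force: 50.0
```

Contact is at z = 0.110, so the blade stands out about 12 mm. Contact force is about 20 N and stiffness about 15 N/mm. Starting the wipe.

```bash

python3 -m pendant '[0,-0.003,0,0,0,0,0,0,-0.006,0,0,0,0,0,0,-0.008,0,0,0,0,0,0,-0.008,0,0,0,0,0]' | grep -E "pos|force"
```

```text
position: [0.4818, 0.0502, 0.1099]
force: [-0.9, 5.6, 8.8]
gripper_force: 50.0
```

```bash

python3 -m pendant '[0,-0.008,0,0,0,0,0,0,-0.008,0,0,0,0,0,0,-0.008,0,0,0,0,0,0,-0.008,0,0,0,0,0]' | grep -E "pos|force"; python3 -c "
from h import *
st()"
```

```text
position: [0.4876, 0.0185, 0.11]
force: [-0.3, 4.7, 8.9]
gripper_force: 50.0
t 10.88 pos [0.4876 0.0185 0.11  ] board xy -0.04328466757208024 0.036220503709346194 F [-0.2513  4.7181  8.9463] T [1.4573 0.4653 0.0422] w 0.023945238040506574 tilt [0.003  0.0022] ty_yaw 0.17632531556615816 j [-0.2112  0.3708  0.083   2.0574 -0.0486  0.7119  1.65  ]
```

Steady at about 13 N contact. I'll continue through the middle.

```bash

python3 -m pendant '[0,-0.008,0,0,0,0,0,0,-0.008,0,0,0,0,0,0,-0.008,0,0,0,0,0,0,-0.008,0,0,0,0,0,0,-0.008,0,0,0,0,0,0,-0.008,0,0,0,0,0]' | grep -E "pos|force"
```

```text
position: [0.4959, -0.0287, 0.11]
force: [-1.2, 5.6, 9.9]
gripper_force: 50.0
```

```bash

python3 -m pendant '[0,-0.008,0,0,0,0,0,0,-0.008,0,0,0,0,0,0,-0.008,0,0,0,0,0,0,-0.008,0,0,0,0,0,0,-0.008,0,0,0,0,0,0,-0.008,0,0,0,0,0]' | grep -E "pos|force"; python3 -c "
from h import *
st()"
```

```text
position: [0.5043, -0.0759, 0.11]
force: [-0.5, 5.6, 10.1]
gripper_force: 50.0
t 12.38 pos [ 0.5043 -0.0759  0.11  ] board xy -0.043281073984448 -0.059698872623333454 F [-0.5075  5.6437 10.1099] T [1.8089 0.5567 0.0519] w 0.02375664187821415 tilt [0.0027 0.002 ] ty_yaw 0.17661710443366152 j [-0.0306  0.4009  0.1001  2.0066 -0.0614  0.7343  1.8545]
```

```bash

python3 -m pendant '[0,-0.008,0,0,0,0,0,0,-0.008,0,0,0,0,0,0,-0.008,0,0,0,0,0,0,-0.008,0,0,0,0,0,0,-0.008,0,0,0,0,0,0,-0.008,0,0,0,0,0]' | grep -E "pos|force"
```

```text
position: [0.5126, -0.1231, 0.11]
force: [-1.3, 6.7, 10.6]
gripper_force: 50.0
```

```bash

python3 -m pendant '[0,-0.006,0,0,0,0,0,0,-0.006,0,0,0,0,0,0,-0.006,0,0,0,0,0,0,-0.006,0,0,0,0,0,0,-0.006,0,0,0,0,0,0,-0.006,0,0,0,0,0,0,-0.006,0,0,0,0,0,0,0,0,0,0,0,0]' | grep -E "pos|force"; python3 -c "
from h import *
st()"
```

```text
position: [0.5184, -0.167, 0.1086]
force: [-0.8, 0.1, -3.9]
gripper_force: 50.0
t 14.12 pos [ 0.5184 -0.167   0.1086] board xy -0.04519826404849355 -0.15180905741526926 F [-0.7849  0.1057 -3.9334] T [0.0159 0.0416 0.003 ] w 0.023681629008734932 tilt [-0.0002 -0.0003] ty_yaw 0.17400304848272863 j [ 0.128   0.4508  0.1151  1.9238 -0.0714  0.771   2.0277]
```

The first pass went over the edge. I'll lift, go back to the second lane, and look once.

```bash

python3 -m pendant '[0,0,-0.02,0,0,0,0,0,0,-0.03,0,0,0,0,0,0.03,-0.005,0,0,0,0,-0.02,0.045,0,0,0,0,0,-0.02,0.045,0,0,0,0,0,-0.02,0.045,0,0,0,0,0,-0.02,0.045,0,0,0,0,0,-0.018,0.034,0,0,0,0,0,0,0,0,0,0,0,0,0,0,0,0,0,0,0]' | grep -E "pos|force"
python3 -c "
from h import *
import cv2
st(B(.053,.092,.115),BY)
a=cv2.resize(get_image('top')[190:340,220:500,::-1],None,fx=2.8,fy=2.8); b=get_image('scene')[140:320,200:440,::-1]
c=np.zeros((600,784,3),np.uint8); c[:420]=a; c[420:,:240]=b
cv2.imwrite('pics/p3.png',c)"
```

```text
position: [0.5721, 0.0907, 0.1635]
force: [-0.2, -0.8, -3.0]
gripper_force: 50.0
t 15.38 pos [0.5721 0.0907 0.1635] board xy 0.0525392977435154 0.0925799149729237 F [-0.215  -0.8063 -3.0318] T [-0.0041  0.103  -0.0506] w 0.023488859127538054 tilt [-0.0008 -0.0007] ty_yaw 0.1752638560704909 j [-0.2964  0.4321  0.0643  1.7815 -0.0329  0.93    1.5278]
tool shift [-0.0005 -0.0006  0.0485]
rz 0.00026385607049089765
```

View pics/p3.png

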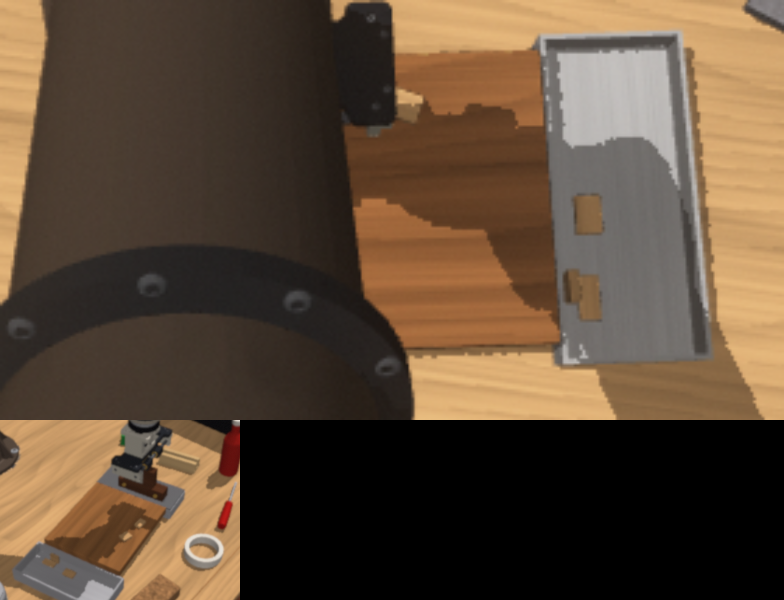

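Three chips are in the tray and chips 0 and 1 remain. Second pass.

```bash

python3 -m pendant '[0,0,0.02,0,0,0,0,0,0,0.018,0,0,0,0,0,0,0.01,0,0,0,0,0,0,0.003,0,0,0,0,0,0,0,0,0,0,0,0,0,0,0,0,0,0]' | grep -E "pos|force"
```

```text
position: [0.573, 0.0912, 0.1135]
force: [-0.3, -0.4, -3.3]
gripper_force: 50.0
```

```bash

python3 -m pendant '[0,0,0.001,0,0,0,0,0,0,0.0007,0,0,0,0,0,0,0,0,0,0,0]' | grep -E "pos|force"
```

```text
position: [0.5725, 0.0912, 0.1111]
force: [0.4, 0.6, -3.4]
gripper_force: 50.0
```

```bash

python3 -m pendant '[0,0,0.001,0,0,0,0,0,0,0.0006,0,0,0,0,0,0,0,0,0,0,0]' | grep -E "pos|force"
```

```text
position: [0.5726, 0.0912, 0.11]
force: [-2.8, -0.7, 4.1]
gripper_force: 50.0
```

```bash

python3 -m pendant '[0,0,0.0005,0,0,0,0,0,0,0,0,0,0,0]' | grep -E "pos|force"
```

```text
position: [0.5726, 0.0912, 0.11]
force: [-5.2, -0.5, 10.7]
gripper_force: 50.0
```

```bash

python3 -m pendant '[0,-0.003,0.0003,0,0,0,0,0,-0.006,0,0,0,0,0,0,-0.008,0,0,0,0,0,0,-0.008,0,0,0,0,0,0,-0.008,0,0,0,0,0,0,-0.008,0,0,0,0,0,0,-0.008,0,0,0,0,0]' | grep -E "pos|force"
```

```text
position: [0.5824, 0.0449, 0.11]
force: [-0.8, 4.9, 6.9]
gripper_force: 50.0
```

```bash

python3 -m pendant '[0,-0.008,0,0,0,0,0,0,-0.008,0,0,0,0,0,0,-0.008,0,0,0,0,0,0,-0.008,0,0,0,0,0,0,-0.008,0,0,0,0,0,0,-0.008,0,0,0,0,0,0,-0.008,0,0,0,0,0,0,-0.008,0,0,0,0,0]' | grep -E "pos|force"
```

```text
position: [0.5936, -0.0182, 0.11]
force: [-0.9, 5.3, 8.4]
gripper_force: 50.0
```

```bash

python3 -m pendant '[0,-0.008,0,0,0,0,0,0,-0.008,0,0,0,0,0,0,-0.008,0,0,0,0,0,0,-0.008,0,0,0,0,0,0,-0.008,0,0,0,0,0,0,-0.008,0,0,0,0,0,0,-0.008,0,0,0,0,0,0,-0.008,0,0,0,0,0]' | grep -E "pos|force"; python3 -c "
from h import *
st()"
```

```text
position: [0.6048, -0.0811, 0.11]
force: [-0.9, 5.9, 8.9]
gripper_force: 50.0
t 20.1 pos [ 0.6048 -0.0811  0.11  ] board xy 0.054787063006233705 -0.08229903579642082 F [-0.9296  5.9204  8.9307] T [ 1.5782  0.5158 -0.0208] w 0.023855021150660505 tilt [0.0028 0.0023] ty_yaw 0.17685178902063003 j [-0.0001  0.5365  0.0684  1.7575 -0.05    0.8466  1.8393]
```

```bash

python3 -m pendant '[0,-0.008,0,0,0,0,0,0,-0.008,0,0,0,0,0,0,-0.008,0,0,0,0,0,0,-0.008,0,0,0,0,0,0,-0.007,0,0,0,0,0,0,-0.007,0,0,0,0,0,0,-0.007,0,0,0,0,0,0,-0.007,0,0,0,0,0,0,-0.007,0,0,0,0,0,0,0,0,0,0,0,0]' | grep -E "pos|force"
python3 -m pendant '[0,0,-0.02,0,0,0,0,0,0,-0.025,0,0,0,0,0,0,-0.025,0,0,0,0,0,0.03,0,0,0,0,0,0,0.045,0,0,0,0,0,0,0.045,0,0,0,0,0,0,0.045,0,0,0,0,0,0,0.045,0,0,0,0,0,0,0.03,0,0,0,0,0,0,0,0,0,0,0,0]' | grep -E "pos|force"
python3 -c "
from h import *
import cv2
st((.5037,.3717,.18),.2171)
a=cv2.resize(get_image('top')[190:340,220:500,::-1],None,fx=2.8,fy=2.8); b=get_image('scene')[140:320,200:440,::-1]
c=np.zeros((600,784,3),np.uint8); c[:420]=a; c[420:,:240]=b
cv2.imwrite('pics/p4.png',c)"
```

```text
position: [0.6148, -0.1503, 0.1084]
force: [0.4, -0.0, -3.8]
gripper_force: 50.0
position: [0.5723, 0.0913, 0.1786]
force: [0.6, -0.1, -4.3]
gripper_force: 50.0
t 22.6 pos [0.5723 0.0913 0.1786] board xy 0.052824249494026185 0.0930856209239275 F [ 0.6081 -0.1122 -4.3241] T [-0.0165 -0.0256 -0.0277] w 0.023708473288999686 tilt [-0.0006  0.0018] ty_yaw 0.18063014236983532 j [-0.2731  0.4163  0.0329  1.7627 -0.0185  0.963   1.519 ]
tool shift [ 0.0171  0.2882 -0.0008]
rz -0.036469857630164665
```

View pics/p4.png

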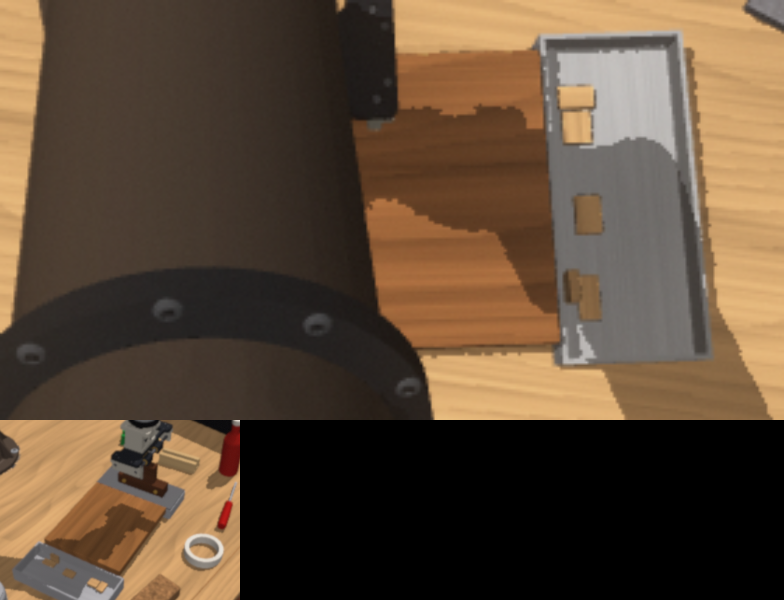

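All five chips are in the tray. Returning the scraper to its rest.

```bash

python3 -m pendant '[0.0021,0.036,0,0,0,0,0,0.0021,0.036,0,0,0,0,0,0.0021,0.036,0,0,0,0,0,0.0021,0.036,0,0,0,0,0,0.0021,0.036,0,0,0,0,0,0.0021,0.036,0,0,0,0,0,0.0021,0.036,0,0,0,0,0,0.0024,0.036,0,0,0,-0.037,0,0,0,0,0,0,0,0,0,0,0,0,0,0,0]' | grep -E "pos|force"
python3 -c "
from h import *
st((.5037,.3717,.085),.2171)"
```

```text
position: [0.5071, 0.3662, 0.1785]
force: [0.5, -0.9, -3.4]
gripper_force: 50.0
t 23.95 pos [0.5071 0.3662 0.1785] board xy 0.036501690515680967 0.37514158750625065 F [ 0.4643 -0.8635 -3.4246] T [ 0.0117  0.0456 -0.0005] w 0.023849731949910948 tilt [ 0.0002 -0.0013] ty_yaw 0.2101182839392841 j [-0.6954  0.4878 -0.0234  1.6417  0.0143  1.013   1.0572]
tool shift [0.0022 0.0063 0.0935]
rz -0.006981716060715876
```

```bash

python3 -m pendant '[0.0022,0.0063,0,0,0,-0.007,0,0,0,0.03,0,0,0,0,0,0,0.02,0,0,0,0,0,0,0,0,0,0,0,0,0,0,0,0,0,0]' | grep -E "pos|force"
python3 -c "
from h import *
import cv2
st((.5037,.3717,.085),.2171)
c=cv2.resize(get_image('wrist')[120:320,200:460,::-1],None,fx=2,fy=2);d=cv2.resize(get_image('scene')[130:230,330:460,::-1],None,fx=2,fy=2)
e=np.zeros((600,520,3),np.uint8);e[:400]=c;e[400:,:260]=d
cv2.imwrite('pics/w2.png',e)"
```

```text
position: [0.5034, 0.3736, 0.1297]
force: [-0.8, 0.1, -4.1]
gripper_force: 50.0
t 24.57 pos [0.5034 0.3736 0.1297] board xy 0.03409518683941645 0.3831426192693768 F [-0.7565  0.1067 -4.0683] T [ 0.0427  0.0184 -0.0046] w 0.023807516790465534 tilt [0.001  0.0008] ty_yaw 0.2185009176083501 j [-0.7039  0.5392 -0.0292  1.689   0.0191  0.9124  1.0487]
tool shift [ 0.0001 -0.002   0.0447]
rz 0.0014009176083501218
```

View pics/w2.png

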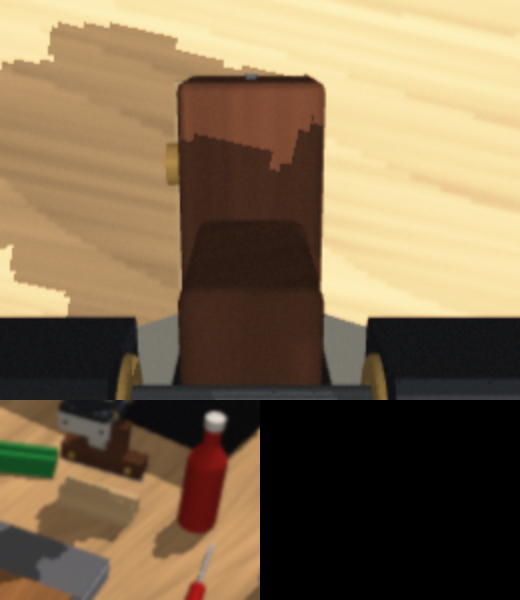

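The scraper is still square in the grip, above the rest. Correcting by −2 mm and lowering.

```bash

python3 -m pendant '[0,-0.002,0,0,0,0,0,0,0,0.015,0,0,0,0,0,0,0.01,0,0,0,0,0,0,0.008,0,0,0,0,0,0,0.006,0,0,0,0,0,0,0.004,0,0,0,0,0,0,0,0,0,0,0,0,0,0,0,0,0,0]' | grep -E "pos|force"
python3 -c "
from h import *
st((.5037,.3717,.0802),.2171)"
```

```text
position: [0.5034, 0.3718, 0.086]
force: [-1.2, -1.2, -4.2]
gripper_force: 50.0
t 25.68 pos [0.5034 0.3718 0.086 ] board xy 0.03376059042269057 0.38130553487650304 F [-1.2458 -1.1692 -4.2206] T [0.0648 0.0111 0.0165] w 0.02374886172844584 tilt [0.0004 0.0004] ty_yaw 0.21912857009981201 j [-0.7011  0.589  -0.0301  1.7274  0.0227  0.825   1.0484]
tool shift [-0.0003 -0.0001  0.0058]
rz 0.002028570099812027
```

```bash

python3 -m pendant '[0,0,0.003,0,0,0,0,0,0,0.0015,0,0,0,0,0,0,0.0008,0,0,0,0,0,0,0,0,0,0,0]' | grep -E "pos|force"
```

```text
position: [0.5031, 0.3716, 0.0804]
force: [-0.1, -1.0, -3.7]
gripper_force: 50.0
```

```bash

python3 -m pendant '[0,0,0.0004,0,0,0,0,0,0,0,0,0,0,0]' | grep -E "pos|force"
```

```text
position: [0.5032, 0.3717, 0.0802]
force: [-1.0, -0.6, -2.5]
gripper_force: 50.0
```

The rails are starting to take the weight at the grasp height. I'll release gently, wait, and retreat.

```bash

python3 -m pendant '[0,0,0.0004,0,0,0,0,0,0,0,0,0,0,0.03,0,0,0,0,0,0,0.05,0,0,0,0,0,0,0.0918,0,0,0,0,0,0,0.0918,0,0,0,0,0,0,0.0918,0,0,0,0,0,0,0.0918,0,0,0,0,0,0,0.0918]' | grep -E "pos|force|width"
```

```text
position: [0.5032, 0.3716, 0.0796]
force: [-0.5, -0.8, -0.1]
width: 0.93
gripper_force: 0.0
```

```bash

python3 -m pendant '[0,0,-0.015,0,0,0,0.0918,0,0,-0.03,0,0,0,0.0918,0,0,-0.04,0,0,0,0.0918,0,0,-0.04,0,0,0,0.0918,0,0,-0.04,0,0,0,0.0918,0.04,-0.0,0,0,0,0,0.0918,0.04,0,0,0,0,0,0.0918,0,0,0,0,0,0,0.0918,0,0,0,0,0,0,0.0918]' | grep -E "pos|force|width"
python3 -c "
from h import *
import cv2
st()
a=get_image('wrist')[:300,:,::-1]; b=cv2.resize(get_image('scene')[130:330,200:460,::-1],None,fx=1.5,fy=1.5); t=get_image('top')[190:330,400:500,::-1]
c=np.zeros((600,640,3),np.uint8); c[:300]=a; c[300:,:390]=b; c[300:580,400:600]=cv2.resize(t,(200,280))
cv2.imwrite('pics/p5.png',c)"
```

```text
position: [0.4258, 0.3544, 0.2457]
force: [0.1, 1.0, -0.3]
width: 1.0
gripper_force: 0.0
t 28.55 pos [0.4258 0.3544 0.2457] board xy -0.04566100377766699 0.37772902817207205 F [ 0.0823  0.9992 -0.257 ] T [-0.006  -0.0543 -0.0221] w 0.0918248183584948 tilt [0.0016 0.0011] ty_yaw 0.21902607071081204 j [-0.756   0.3143 -0.0456  1.7356  0.0163  1.0902  0.983 ]
```

View pics/p5.png

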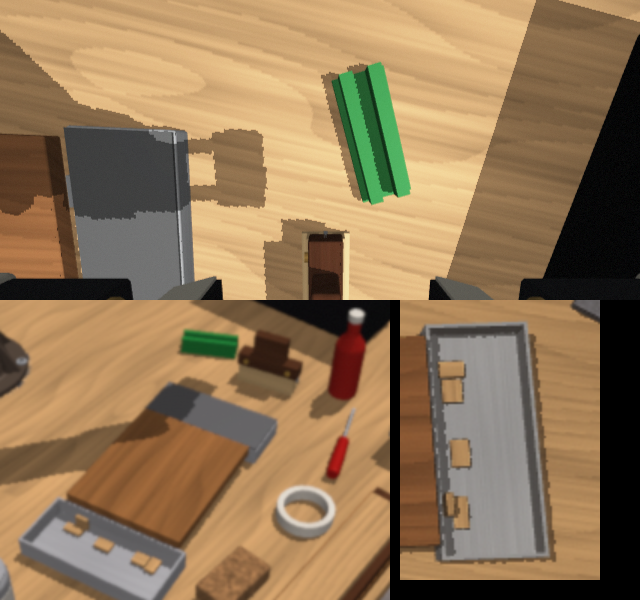

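The scraper is seated on its rest and released. The board is clear, all five chips are in the tray, and the bystanders haven't moved.

```bash
python3 -c "
from cell import *
print(sign_off())"
```

```text
the job is handed in; nothing more can be done
None
```

The job is handed in: all five chips were wiped into the tray in two pressed passes, the scraper is back on its rest and released, and the sign-off returned no verdict.

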